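# Shut the seal engraver and start the cut

### The arm

A 7-joint arm with a two-finger parallel gripper is mounted at the origin on the work surface. World frame = base frame: x ahead of the robot, y to its left, z up, the work surface at z = 0. Lengths are in m, angles in rad, forces in N, time in s.
With the tool pointing down it reaches from about 0.4 to 0.875 m from the base axis. Payload 19.3 kg.
Tool frame: the origin (TCP) lies midway between the tips of the shut fingers; the grasp point (between the pads) lies 19 mm behind it; z points along the fingers, y is the line along which they close (so a half turn about z gives the same grasp; the last joint's range is limited). The gripper opens to 85 mm and grips with 20 to 120 N. Pads are 22 mm wide; open, the fingers measure 114 mm over their backs; the gripper's body (76 mm by 85 mm) begins 54 mm behind the grasp point. The pads swing forward as they close: fully open they stand 13 mm farther back than shut.
Start: joints at [-1.179, 0.521, -0.036, 1.599, 0.021, 1.021, -0.113], TCP at [0.278, 0.56, 0.231] pointing down, gripper open.
Joint ranges: [-2.91, 2.91], [-0.3, 2.13], [-1.5, 1.42], [0.17, 2.43], [-1.26, 4.41], [0.16, 1.93], [-2.52, 2.52]. Speed limits (rad/s): [1.89, 1.89, 2.39, 2.39, 3.01, 3.01, 3.01].

### API

Orientations are given as [roll, pitch, yaw] about the fixed x, y, z axes, in that order (R = Rz(yaw) Ry(pitch) Rx(roll)).
In Python, from workcell import telemetry, grab_frame, calibration, bot, outline_of, landmark_of gives the robot as it stands. The module is installed in compiled form; this text tells all that it offers.
- The arm moves only by the shell command python3 -m inch 'ROWS' [FORCE]. ROWS is JSON, a list of rows, each a list of 7 numbers: the shift along the tool's x, y, z in m, then the turn, a rotation vector about the tool's x, y, z in rad, then the closure, from 0 (fully open) to 1 (shut). A call has 1 to 5 rows; each row shifts and turns the commanded pose from where the row before left it, along the tool's axes as they then stand; what a row does not reach is not made up. A row lasts 1/10 s, in which the tool goes at most 50 mm and 8.59 degrees, less where a joint would pass 70% of its speed; a pose out of reach is approached as far as the arm can. A call is refused whole if a number of a shift passes 0.05 or a number of a turn 0.15, either way. A call with a gripper value outside its range is refused whole. The fingers move at their own pace and stop on an object; FORCE is the grip in N (left out, the last holds). Time passes only in rows, so rows that do not move let the fingers close. It gives the time, the measured TCP pose, the force, the opening and the grip force at its end, in the units of the state.
- telemetry.observe(): the state, without advancing time (a new reading comes with each control period).
- grab_frame(name): name is "scene" or "top"; returns the picture (384x512x3 uint8, red, green, blue); there is no depth.
- calibration(name): a dict with "fovy" (degrees; the focal length in pixels is half the picture's height over the tangent of half this angle, whatever the lens; pixels are square), "cx", "cy" (the principal point, pixels), "dist" ([k1, k2, p1, p2, k3] as OpenCV has them; the pictures are not rectified), "pose" (4x4, takes a point from camera to world coordinates). Camera axes: x right, y down, z forward; pixel columns grow to the right and rows downward; lengths in m; the calibration is good to about 2 mm. A picture is of the moment at which its call begins. calibration takes no time and is no camera call.
- bot.job_done(): hands the job in; it is judged then, once.
Trained networks look in the newest picture that a camera, given by its name, has taken for a name from the list of things; names that differ only in an ending like _2 or _b are one class to them, and where a whole thing is asked for, a point or a joint stands for the part that bears it (a point fixed in the world has none). Each returns a list of dicts, best first, with "score" (0 to 1); they miss things now and then, are a little off and sometimes report something else, mostly with a low value. They report only what shows in the picture. A call takes as long as a camera call.
- outline_of(label, camera): "region" (384x512 bool, what is visible of it) and "rect" ([left, top, right, bottom] in pixels, round what is visible of it).
- landmark_of(label, camera): "xy" ([column, row] in pixels: a listed point, or the origin of a listed thing).
The state is a dict: "clock": time; "qpos": joint angles; "qd": joint speeds; "joint_efforts": joint torques, N m; "position": TCP position; "tool_rot": TCP orientation; "force": force on the tool from outside, world axes, zero at the start; "moment": the same for the moment, N m; "grip_width": finger opening in m; "finger_force": force on a finger pad.
Only numpy, scipy, OpenCV 4.12 (cv2) and the standard library are available. Lean on these libraries where they do the work, as an engineer would, in place of code of your own. Each camera call takes 0.05 s, during which the arm holds its last target. There are 200 camera calls.

### The job

A marble blank is already clamped in the little seal engraver. Swing its door shut, gently, until the catch has taken it and it stays flush; then press the green start button all the way down, keep it down for about a second without leaning hard on it, and let it come right up again. Leave the red emergency stop and the calligraphy things around the machine alone.

Things in the scene. Friction and masses are not known exactly. Their poses are not given: they have to be found in the camera images.
- engraver: Seal engraver, fixed: light grey housing 260 deep (x), 300 wide (y), 256 mm high; a dark console 105 mm deep slopes down in front. Origin: underside, middle of the housing's front plane; -x is its front, z up. Console panel falls at 35 deg from z = 94 mm at x = 0 to z = 20 at x = -105. The roof does not overhang the door. A marble blank is clamped inside.
- chamber_door (a joint): Door angle (rad): 0 shut flush on a hard stop, grows swinging out to the operator. Aluminium frame, amber window, 210 wide x 16 thick, z 100 to 243 mm, 0.45 kg; hinge on its +y edge. Stays where left. Its ball catch resists over the last 0.06 rad with up to 7 N at door_edge, then from 0.02 rad draws the door to 0 and holds it; short of that it pushes it out again.
- door_edge (a point): Point on the door's outer face, 175 mm from the hinge axis (35 mm in from the free edge), 205 mm over the table: a good place to push. x axis: into the door, the way to push; y axis: towards the hinge; z up. A dark finger lip stands 9 mm off the face at the free edge itself, z 122 to 192 mm.
- door_hinge (a point): Point on the door's upright hinge axis, at engraver x -8, y +105, z 205 mm, in the middle of the door's thickness (the outer face is 8 mm in front). Axes turn with the door, as for door_edge; the door runs from here along its own -y.
- start (a joint): Travel of the green start button (m): 0 up, 0.008 fully down. Flat cap 30 mm across in a steel bezel 46 mm across, 12 mm above the bezel when up and 4 mm when down, so press it squarely, tool tilted to its axis. A spring returns it; it gives at 2.5 N and reaches the bottom at 8 N, then a firm stop; over 35 N is too hard, as on the door.
- start_seat (a point): Point on the console panel's surface under the green start button, on its axis, at engraver x -34, y +58, z 70 mm. z axis: the button's axis, square to the panel, 35 deg off vertical; press along -z. How far the button's threaded collar is screwed out differs: the cap's top stands 16 to 28 mm off this point (not reported; feel for it). Shut, the door's face is about 30 mm behind the cap.
- estop (a joint): Travel of the red mushroom emergency stop (m): 0 up, 0.006 down. Must not be pressed.
- estop_top (a point): Middle of the top of the red emergency stop, 36 mm across in a yellow collar 52 mm across, on the right (-y) of the console at engraver (x -49, y -60, z 74 mm). z axis along its axis, as for start_seat.
- seal_a: Loose upright rectangular marble seal, 28 x 28 x 72 mm, 0.15 kg, beside the engraver on its +y side. Origin: centre of underside.
- seal_b: Loose upright rectangular marble seal, 28 x 28 x 72 mm, 0.15 kg, out in front of the engraver. Origin: centre of underside.
- pad_case: Loose black plastic seal pad case with snap flip-top, shut, 64 x 92 x 28 mm. Origin: centre of underside.
- grinding_bowl: Loose white ceramic grinding bowl, 110 mm across, 50 mm high. Origin: centre of underside.
- seal_bed: Loose wooden seal-carving clamp, 150 x 85 x 42 mm. Origin: centre of underside.
- brush_stand: Stainless steel brush stand with hanging brushes, base 100 x 160 mm, 240 mm high. Origin: centre of underside.

How it is judged:
On the way, in this order (a step that is already met when the one before it is completed fails the run):
1. the door is shut and seated on its catch (within 0.015 rad) (value of joint chamber_door below 0.015 rad), for 0.3 s.
2. the start button is fully down (last 1.5 mm of its 8 mm) for most of a second (value of joint start above 0.0065 m and value of joint chamber_door below 0.015 rad), for 0.7 s.
3. the start button is released and right up again (value of joint start below 0.0015 m and value of joint chamber_door below 0.015 rad), for 0.2 s.
At the end, for the whole second after the job is handed in: The door stands shut on its catch (within 0.015 rad) and at rest, the start button is right up (within 1.5 mm), the emergency stop is up (within 2 mm), and the six things around the machine are within 20 mm of where they stood (all of step 3 and velocity of joint chamber_door between -0.05 and 0.05 rad/s and value of joint estop below 0.002 m and distance of each of seal_a, seal_b, pad_case, grinding_bowl, seal_bed, brush_stand from where it was at the start of the episode below 0.02 m); the robot touches nothing.
It fails at once if the machine (door, buttons or housing) is pushed with more than 35 N (contact force between engraver and the fingers above 35 N or contact force between engraver and the arm above 35 N).
It fails at once if the door is slammed: it swings in faster than 2 rad/s while still more than 0.06 rad open (value of joint chamber_door above 0.06 rad and velocity of joint chamber_door below -2 rad/s).
It fails at once if the start button is pressed (over 3 mm) while the door is not shut on its catch (value of joint start above 0.003 m and value of joint chamber_door above 0.02 rad).
It fails at once if the emergency stop is pressed (over 2 mm) (value of joint estop above 0.002 m).
It fails at once if one of the calligraphy things is knocked or shifted more than 20 mm (distance of any of seal_a, seal_b, pad_case, grinding_bowl, seal_bed, brush_stand from where it was at the start of the episode above 0.02 m).
It also fails if it takes over 54 s, if anything falls off the work surface, if the arm or the gripper's body presses on something with over 40 N, if the wrist force passes 120 N, or if a joint passes its speed limit or range.

## Working session

There is one attempt and no reset: what is moved stays moved. The work goes in short steps, Python scripts to look and compute and a shell command to move; the robot and the scene stay as the last step left them, time stands still between calls to the robot, and variables do not carry over. Pictures are saved under pics/ and viewed, at most 10 in all, crops included, and the job is handed in when it is done.

```bash
mkdir -p pics
cat > h.py <<'E'
import numpy as np, cv2
from workcell import *
from scipy.spatial.transform import Rotation as R
def K(c):
    f=192/np.tan(np.radians(c['fovy'])/2); return np.array([[f,0,c['cx']],[0,f,c['cy']],[0,0,1.]])
def proj(P,n):
    c=calibration(n);M=np.linalg.inv(np.array(c['pose']))
    P=np.atleast_2d(P); return cv2.projectPoints(P,cv2.Rodrigues(M[:3,:3])[0],M[:3,3],K(c),np.array(c['dist'],float))[0].reshape(-1,2)
def ray(uv,n):
    c=calibration(n);T=np.array(c['pose'])
    p=cv2.undistortPoints(np.array([[uv]],float),K(c),np.array(c['dist'],float)).ravel()
    return T[:3,3],T[:3,:3]@np.array([p[0],p[1],1])
def onz(uv,n,z):
    o,d=ray(uv,n); return o+d*(z-o[2])/d[2]
E
python3 - <<'E'
from h import *
s=telemetry.observe();print({k:np.round(v,3) for k,v in s.items()})
ims=[]
for n in("scene","top"):
    im=grab_frame(n);cv2.imwrite(f'pics/{n}0.png',im[:,:,::-1])
    print(n,np.round(calibration(n)['pose'],3).tolist(),calibration(n)['fovy'])
    for l in("engraver","door_edge","door_hinge","start_seat","estop_top","seal_a","seal_b","pad_case","grinding_bowl","seal_bed","brush_stand"):
        print(l,[(np.round(d['xy'],1).tolist(),round(d['score'],2)) for d in landmark_of(l,n)][:3])
E
```

```text
{'clock': np.float64(0.0), 'qpos': array([-1.179,  0.522, -0.036,  1.6  ,  0.021,  1.021, -0.113]), 'qd': array([-0.001,  0.001,  0.   ,  0.001,  0.001,  0.003,  0.001]), 'joint_efforts': array([ 1.0000e-03, -9.2710e+01,  1.9800e+00, -3.6994e+01,  1.8000e-02,
        8.0000e-03, -0.0000e+00]), 'position': array([0.278, 0.559, 0.231]), 'tool_rot': array([-3.14,  0.  ,  2.68]), 'force': array([-0.03 ,  0.433,  0.878]), 'moment': array([ 0.   , -0.05 ,  0.005]), 'finger_force': np.float64(0.0), 'grip_width': np.float64(0.085)}
scene [[-0.801, 0.355, -0.482, 1.011], [0.599, 0.46, -0.656, 0.758], [-0.011, -0.814, -0.581, 0.685], [0.0, 0.0, 0.0, 1.0]] 52.52259018496472
engraver [([218.9, 189.0], 0.74)]
door_edge [([258.5, 135.1], 0.79)]
door_hinge []
start_seat [([216.7, 181.9], 0.82), ([387.4, 286.8], 0.29)]
estop_top []
seal_a [([178.6, 235.2], 0.77), ([299.1, 251.4], 0.56)]
seal_b [([178.6, 235.2], 0.77), ([299.1, 251.4], 0.56)]
pad_case [([349.0, 238.4], 0.6)]
grinding_bowl [([386.8, 287.6], 0.89)]
seal_bed [([325.5, 321.0], 0.97)]
brush_stand [([217.9, 181.4], 0.71), ([351.2, 236.9], 0.58), ([242.1, 294.4], 0.55)]
top [[-0.009, -0.998, 0.057, 0.528], [-1.0, 0.009, -0.003, 0.164], [0.003, -0.057, -0.998, 1.159], [0.0, 0.0, 0.0, 1.0]] 53.35902119952491
engraver [([344.2, 210.2], 0.78)]
door_edge [([156.9, 183.2], 0.74), ([319.2, 240.0], 0.68)]
door_hinge [([339.7, 173.1], 0.59), ([331.3, 197.9], 0.44)]
start_seat [([329.6, 196.6], 0.6)]
estop_top [([349.2, 232.9], 0.44)]
seal_a [([221.9, 214.9], 0.66), ([304.5, 143.6], 0.52)]
seal_b [([221.9, 214.9], 0.66), ([304.5, 143.6], 0.52)]
pad_case [([207.2, 259.8], 0.9), ([350.3, 232.1], 0.52)]
grinding_bowl [([153.6, 242.3], 0.69), ([209.3, 261.5], 0.4)]
seal_bed [([156.5, 185.7], 0.65), ([305.1, 141.3], 0.59)]
brush_stand [([212.5, 151.7], 0.63)]
```

View pics/scene0.png

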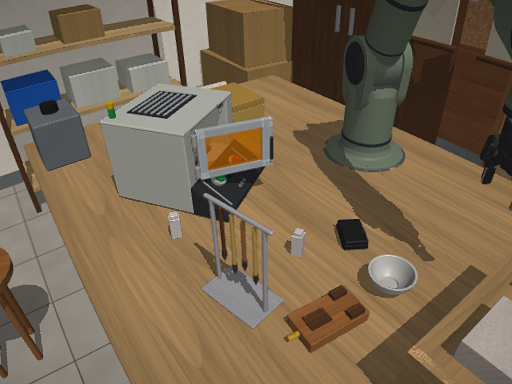

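View pics/top0.png

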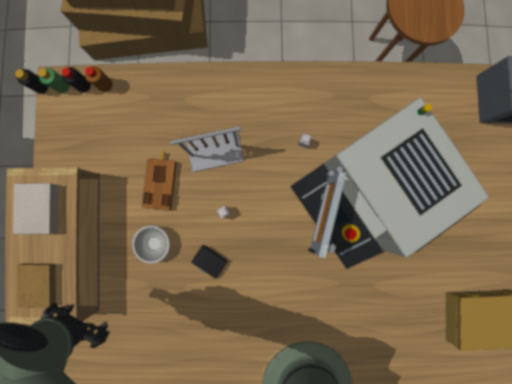

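Scene view: the engraver is at left-centre with its door open (window around 232,148), and the brush stand, seals and bed are in front. Top view: the roof corners are near (419,98), (487,195), (406,256) and (338,157). The door runs from (340,172) to (320,257) and the e-stop is at (351,233). I'll zoom in for an accurate fit.

Run:
```python
import cv2
a=cv2.imread('pics/top0.png')[90:275,285:495];cv2.imwrite('pics/topc.png',cv2.resize(a,None,fx=3.2,fy=3.2,interpolation=cv2.INTER_CUBIC))
a=cv2.imread('pics/scene0.png')[78:222,100:285];cv2.imwrite('pics/scenec.png',cv2.resize(a,None,fx=4,fy=4,interpolation=cv2.INTER_CUBIC))
```

```text
(no output)
```

View pics/topc.png

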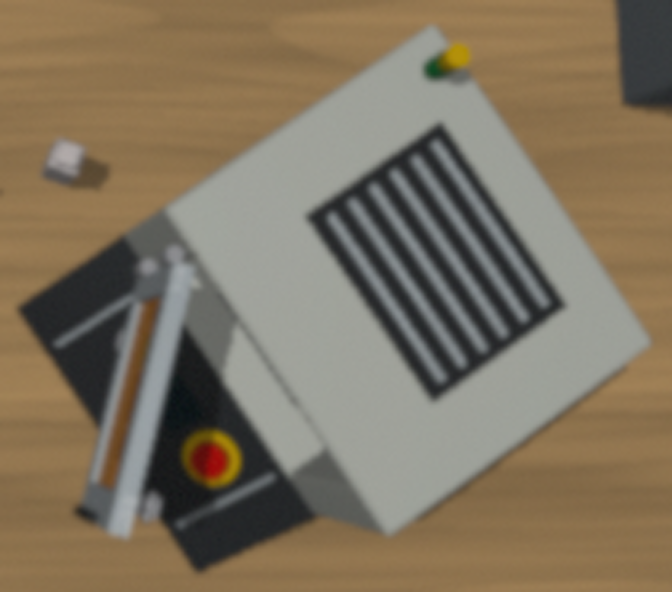

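View pics/scenec.png

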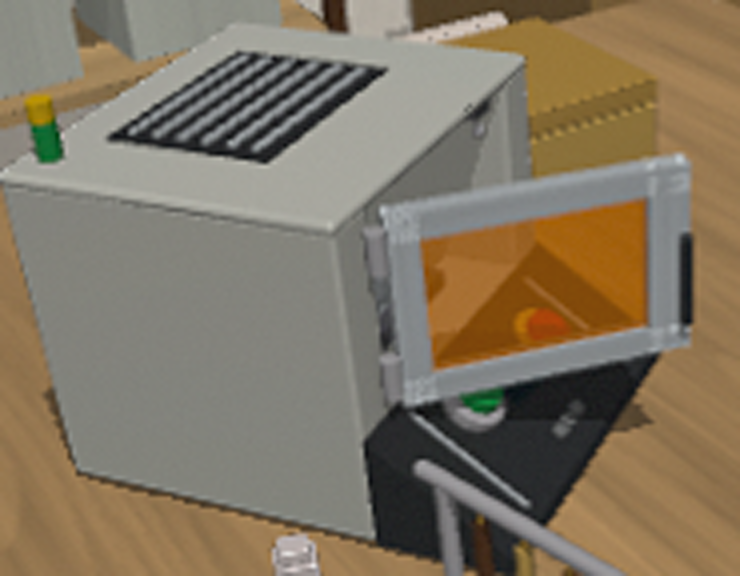

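```bash
cat > fit.py <<'E'
from h import *
from scipy.optimize import least_squares
T=lambda p:((np.array(p)+.5)/3.2-.5+[285,90]); S=lambda p:((np.array(p)+.5)/4-.5+[100,78])
obs=[("top",T(q),p) for q,p in [((434,27),(.26,.15,.256)),((650,343),(.26,-.15,.256)),((390,534),(0,-.15,.256)),((167,211),(0,.15,.256)),((212,458),(-.049,-.06,.074))]]
obs+=[("scene",S(q),p) for q,p in [((5,178),(.26,.15,.256)),((333,232),(0,.15,.256)),((524,62),(0,-.15,.256)),((78,472),(.26,.15,0)),((375,540),(0,.15,0))]]
def w(v,p): return R.from_euler('z',v[2]).apply(p)+[v[0],v[1],0]
def dp(a,p): # door-local (x normal into machine, y to hinge) -> engraver
    # angle a opens out to -x about hinge, free edge (-y) moves to -x
    return np.array([-.008,.105,0])+R.from_euler('z',-a).apply(p)
f=lambda v:np.concatenate([proj(w(v,p),n)[0]-q for n,q,p in obs])
r=least_squares(f,[.5,-.05,-.6],loss='soft_l1');v=r.x
print(v,np.round(f(v).reshape(-1,2),1).tolist())
dobs=[("scene",S((688,157)),(-.008,-.21,.243)),("scene",S((690,345)),(-.008,-.21,.1)),("top",T((98,530)),(0,-.21,.243)) ]
dobs[2]=("top",T((120,535)),(0,-.21,.243))
g=lambda a:np.concatenate([proj(w(v,dp(a[0],p)),n)[0]-q for n,q,p in dobs])
r2=min((least_squares(g,[a0]) for a0 in(.4,1,1.6)),key=lambda r:r.cost);a=r2.x[0]
print('door',a,np.round(g(r2.x).reshape(-1,2),1).tolist())
np.save('pose.npy',[*v,a])
s=telemetry.observe()
print('hinge',w(v,dp(a,(0,0,.205))),'edge',w(v,dp(a,(-.008,-.175,.205))),'edge shut',w(v,dp(0,(-.008,-.175,.205))),'seat',w(v,(-.034,.058,.07)),'estop',w(v,(-.049,-.06,.074)))
print('push dir yaw now',v[2]-a,'shut',v[2])
for n in("top",):
  for l,uv,z in(("seal1",(222,212),.07),("seal2",(305,141),.07),("pad",(209,262),.028),("bowl",(152,244),.05),("bed",(157,184),.03),("stand",(212,151),.1)): print(l,onz(uv,n,z).round(3))
E
python3 fit.py
```

```text
[ 0.53682558 -0.1233038  -0.98152974] [[0.5, -1.8], [2.1, 0.1], [0.3, 1.8], [-1.0, -0.9], [-1.3, 1.7], [-2.8, -1.5], [-0.1, -2.1], [0.7, -2.6], [-0.5, 2.1], [1.0, 2.7]]
door 0.8446980978677655 [[0.5, 0.9], [-0.1, -0.5], [0.1, 0.6]]
hinge [ 0.61967116 -0.05829911  0.205     ] edge [ 0.45237045 -0.00634266  0.205     ] edge shut [ 0.46973916 -0.14890482  0.205     ] seat [ 0.56614824 -0.06280437  0.07      ] estop [ 0.45971285 -0.11591281  0.074     ]
push dir yaw now -1.8262278374202963 shut -0.9815297395525308
seal1 [0.527 0.247 0.07 ]
seal2 [0.729 0.007 0.07 ]
pad [0.38  0.289 0.028]
bowl [0.436 0.452 0.05 ]
bed [0.612 0.443 0.03 ]
stand [0.698 0.272 0.1  ]
```

```bash
cat >> fit.py <<'E'
print('----')
for n in("scene","top"): print(n,calibration(n)['dist'],calibration(n)['cx'],calibration(n)['cy'],proj([[0,0,0.],[.278,.559,.231]],n).round(1).tolist())
def f2(v): return np.concatenate([proj(v[3]*R.from_euler('z',v[2]).apply(p)+[v[0],v[1],v[4]],n)[0]-q for n,q,p in obs])
r=least_squares(f2,[*v,1,0]);print(r.x,np.round(f2(r.x).reshape(-1,2),1).tolist())
for nn in("top","scene"):
  r=least_squares(lambda v:np.concatenate([proj(w(v,p),n)[0]-q for n,q,p in obs if n==nn]),v);print(nn,r.x,np.round(r.fun.reshape(-1,2),1).tolist())
E
python3 fit.py|sed 1,/----/d
```

```text
scene [-0.11807242  0.          0.          0.          0.        ] 262.03676424287187 191.6290102427576 [[363.4, 149.8], [496.6, 200.5]]
top [-0.08598411  0.          0.          0.          0.        ] 252.06414178948495 189.39274986614765 [[306.8, 385.1], [90.6, 314.7]]
[ 0.53855819 -0.12660668 -0.98369839  0.97590784  0.00116814] [[0.0, 0.8], [-0.6, -0.1], [-0.2, -0.3], [0.8, -0.1], [-0.2, 0.4], [-0.6, -0.4], [-0.5, -1.2], [-0.6, -0.8], [0.9, 1.1], [0.4, 1.3]]
top [ 0.5371922  -0.12306263 -0.98103666] [[0.4, -2.0], [2.0, -0.2], [0.2, 1.6], [-1.1, -1.0], [-1.4, 1.6]]
scene [ 0.53590616 -0.12277977 -0.99343043] [[-2.1, -2.1], [-0.3, -2.3], [1.6, -2.6], [0.0, 1.4], [0.8, 2.6]]
```

The fit gives engraver yaw about -0.98 and door angle about 0.84 rad, good to a few mm. Now closing the fingers and moving towards the door.

```bash
python3 -m inch '[[-0.033,-0.03,0,0,0,0,1],[-0.033,-0.03,0,0,0,0,1],[-0.033,-0.03,0,0,0,0,1],[-0.033,-0.03,0,0,0,0,1],[-0.033,-0.03,0,0,0,0,1]]' 30
python3 -m inch '[[-0.033,-0.03,0,0,0,0,1],[-0.033,-0.03,0,0,0,0,1],[-0.033,-0.03,0,0,0,0,1],[-0.033,-0.03,0,0,0,0,1],[-0.033,-0.03,0,0,0,0,1]]'
cat > to.py <<'E'
# usage: to.py x y z [yaw] : tool-frame shift and turn to a world target (tool down, or tilted: 'btn')
import sys
from h import *
s=telemetry.observe();v=np.load('pose.npy')
a=[float(k) for k in sys.argv[1:]]
Rt=R.from_euler('xyz',s['tool_rot'])
print('pos',np.round(s['position'],4),'rot',np.round(s['tool_rot'],3),'F',np.round(s['force'],1),'t',round(float(s['clock']),1),'w',round(float(s['grip_width']),3),'q',np.round(s['qpos'],2))
e=R.from_euler('z',-v[2]).apply(np.array(s['position'])-[v[0],v[1],0]);print('TCP in engraver',e.round(4))
if len(a)>=3: # target in engraver frame
    t=R.from_euler('z',v[2]).apply(a[:3])+[v[0],v[1],0]
    print('shift',Rt.inv().apply(t-s['position']).round(4))
if len(a)>=4: # a[3]=tilt deg; tool x = -engraver x tilted
    Rg=R.from_euler('z',v[2])*R.from_euler('y',-np.radians(a[3]))*R.from_euler('xyz',[np.pi,0,np.pi])
    print('tool z target (engr)',(R.from_euler('z',-v[2])*Rg).apply([0,0,1]).round(3),'turn',(Rt.inv()*Rg).as_rotvec().round(4))
E
python3 to.py -.15 -.04 .205 0
```

```text
clock: 1.7
position: [0.3598, 0.35, 0.2315]
tool_rot: [3.141, 0.0, 2.68]
force: [1.4, 0.4, 0.5]
grip_width: 0.0121
finger_force: 0.0
clock: 2.2
position: [0.4407, 0.1422, 0.2316]
tool_rot: [3.141, 0.0, 2.68]
force: [0.7, 1.6, -0.0]
grip_width: 0.0001
finger_force: 0.0
pos [0.4407 0.1422 0.2316] rot [3.141 0.    2.68 ] F [ 0.7  1.6 -0. ] t 2.2 w 0.0 q [-0.52  0.26  0.09  2.01 -0.03  0.86  0.7 ]
TCP in engraver [-0.2742  0.0676  0.2316]
shift [-0.0543 -0.1551  0.0265]
tool z target (engr) [ 0.  0. -1.] turn [7.000e-04 3.000e-04 5.198e-01]
```

```bash
python3 -m inch '[[0,0,0,0,0,0.13,1],[0,0,0,0,0,0.13,1],[0,0,0,0,0,0.13,1],[0,0,0,0,0,0.13,1],[-0.02,-0.01,0.006,0,0,0,1]]'
python3 -m inch '[[-0.023,-0.01,0.008,0,0,0,1],[-0.023,-0.009,0.008,0,0,0,1],[-0.015,-0.006,0,0,0,0,1],[0,0,0,0,0,0,1]]'
python3 to.py -.185 .03 .210 0
python3 - <<'E'
from h import *
s=telemetry.observe()['position']
for n in("top","scene"):
    im=grab_frame(n);p=proj(s,n)[0];print(n,p)
    x,y=(int(p[0])-60,int(p[1])-45)
    x=min(max(x,0),512-120);y=min(max(y,0),384-90)
    c=im[y:y+90,x:x+120,::-1];print(x,y);c=cv2.resize(c,None,fx=3.3,fy=5,interpolation=2) if 0 else cv2.resize(c,None,fx=3.3,fy=3.3,interpolation=2)
    cv2.circle(c,(int((p[0]-x)*3.3),int((p[1]-y)*3.3)),3,(255,0,255),1)
    globals()[n]=c
cv2.imwrite('pics/near1.png',np.hstack([top,scene]))
E
```

```text
clock: 2.7
position: [0.4432, 0.1237, 0.2257]
tool_rot: [3.14, -0.0, 2.157]
force: [0.2, 0.5, -0.3]
grip_width: 0.0001
finger_force: 0.0
clock: 3.1
position: [0.4564, 0.0552, 0.2093]
tool_rot: [-3.141, 0.001, 2.157]
force: [-0.1, 0.6, -0.3]
grip_width: 0.0001
finger_force: 0.0
pos [0.4564 0.0552 0.2093] rot [-3.141e+00  1.000e-03  2.157e+00] F [-0.1  0.6 -0.3] t 3.1 w 0.0 q [-0.44  0.3   0.23  2.05 -0.09  0.8   0.43]
TCP in engraver [-0.1931  0.0323  0.2093]
shift [-0.0081 -0.0023 -0.0007]
tool z target (engr) [ 0.  0. -1.] turn [-0.0002  0.0005 -0.0032]
top [295.25491957 239.98722433]
235 194
scene [273.13271481 140.30797174]
213 95
```

View pics/near1.png

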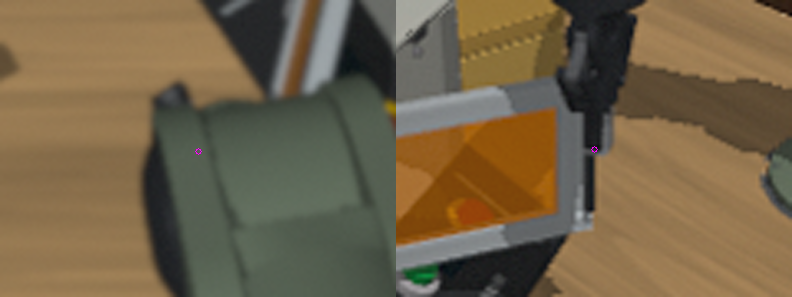

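Scene crop: the projected TCP (594,149) falls on the finger tips, just outside the door's free edge, so the calibration agrees. Now pushing along the arc.

```bash
python3 -m inch '[[-0.01,-0.005,0,0,0,0,1],[-0.01,-0.005,0,0,0,0,1],[-0.009,-0.005,0,0,0,0,1],[-0.008,-0.005,0,0,0,0,1],[-0.004,-0.004,0,0,0,0,1]]'
python3 -m inch '[[-0.006,-0.007,0,0,0,0,1],[-0.006,-0.007,0,0,0,0,1],[-0.006,-0.008,0,0,0,0,1],[-0.007,-0.007,0,0,0,0,1],[-0.007,-0.006,0,0,0,0,1]]'
python3 to.py -.08 -.051 .21 0
```

```text
clock: 3.7
position: [0.459, 0.0086, 0.2093]
tool_rot: [3.142, 0.0, 2.159]
force: [0.1, 0.7, -0.4]
grip_width: -0.0003
finger_force: 0.0
clock: 4.2
position: [0.4473, -0.0373, 0.2094]
tool_rot: [-3.142, 0.0, 2.16]
force: [0.9, 0.6, 0.7]
grip_width: 0.0002
finger_force: 0.2
pos [ 0.4473 -0.0373  0.2094] rot [-3.142  0.     2.16 ] F [0.9 0.6 0.7] t 4.2 w 0.0 q [-0.27  0.28  0.27  2.08 -0.1   0.79  0.65]
TCP in engraver [-0.1213 -0.0266  0.2094]
shift [-0.0413 -0.0244 -0.0006]
tool z target (engr) [ 0.  0. -1.] turn [-0.      0.     -0.0005]
```

```bash
python3 -m inch '[[-0.008,-0.005,0,0,0,0,1],[-0.008,-0.005,0,0,0,0,1],[-0.008,-0.005,0,0,0,0,1],[-0.008,-0.005,0,0,0,0,1],[-0.008,-0.004,0,0,0,0,1]]'
python3 to.py -.0454 -.062 .21
python3 - <<'E'
from h import *
im=grab_frame("scene");cv2.imwrite('pics/s2.png',cv2.resize(im[70:230,90:330,::-1],None,fx=3,fy=3))
E
```

```text
clock: 4.7
position: [0.4499, -0.0838, 0.2093]
tool_rot: [-3.142, 0.0, 2.16]
force: [0.2, 0.0, 0.3]
grip_width: -0.0001
finger_force: 0.2
pos [ 0.4499 -0.0838  0.2093] rot [-3.142  0.     2.16 ] F [0.2 0.  0.3] t 4.7 w -0.0 q [-0.18  0.3   0.28  2.06 -0.11  0.8   0.76]
TCP in engraver [-0.0811 -0.0503  0.2093]
shift [-0.0357 -0.0117 -0.0007]
```

View pics/s2.png

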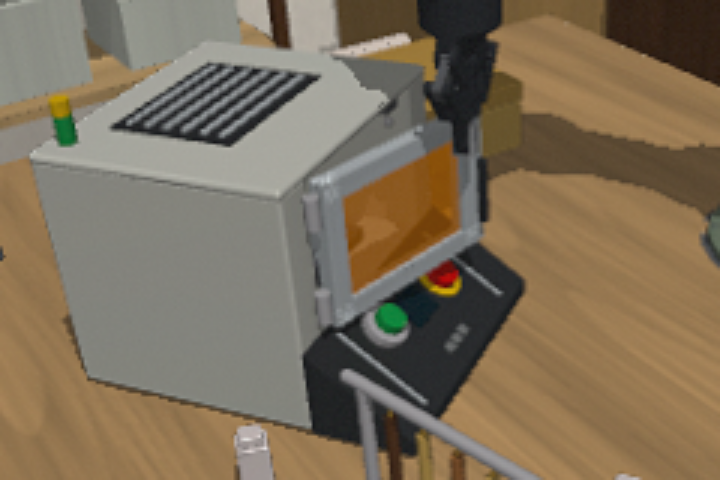

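The door is swinging shut with the finger near its free edge (462,140), and the green (390,322) and red (440,275) buttons are clear of it. Continuing.

```bash
python3 -m inch '[[-0.008,-0.003,0,0,0,0,1],[-0.008,-0.003,0,0,0,0,1],[-0.007,-0.002,0,0,0,0,1],[-0.006,-0.001,0,0,0,0,1],[-0.005,-0.001,0,0,0,0,1]]'
python3 -m inch '[[-0.003,0,0,0,0,0,1],[-0.002,0,0,0,0,0,1],[-0.002,0,0,0,0,0,1]]'
python3 to.py -.027 -.065 .21
```

```text
clock: 5.25
position: [0.4607, -0.1173, 0.2093]
tool_rot: [-3.141, -0.0, 2.16]
force: [0.2, 0.3, 0.4]
grip_width: 0.0
finger_force: 0.2
clock: 5.55
position: [0.4644, -0.1226, 0.2093]
tool_rot: [-3.142, -0.0, 2.16]
force: [-0.3, 0.5, -0.4]
grip_width: -0.0001
finger_force: 0.2
pos [ 0.4644 -0.1226  0.2093] rot [-3.142 -0.     2.16 ] F [-0.3  0.5 -0.4] t 5.5 w -0.0 q [-0.1   0.33  0.29  2.01 -0.13  0.82  0.86]
TCP in engraver [-0.0409 -0.0598  0.2093]
shift [-0.0139 -0.0052 -0.0007]
```

```bash
python3 -m inch '[[-0.002,0,0,0,0,0,1],[-0.002,0,0,0,0,0,1],[-0.002,0,0,0,0,0,1]]'|sed -n 2,4p
python3 -m inch '[[-0.002,0,0,0,0,0,1],[-0.0015,0,0,0,0,0,1]]'|sed -n 2,4p
```

```text
position: [0.4674, -0.1273, 0.2092]
tool_rot: [-3.141, -0.001, 2.16]
force: [-4.6, 2.3, 3.4]
position: [0.4696, -0.1306, 0.2093]
tool_rot: [-3.141, -0.0, 2.16]
force: [-0.0, 0.0, -0.2]
```

```bash
python3 -m inch '[[-0.0015,0,0,0,0,0,1],[-0.0015,0,0,0,0,0,1]]'|sed -n 2,4p
python3 -m inch '[[-0.0015,0,0,0,0,0,1],[0,0,0,0,0,0,1]]'|sed -n 2,4p;python3 to.py
```

```text
position: [0.4716, -0.1332, 0.2094]
tool_rot: [3.141, 0.001, 2.16]
force: [0.1, -0.9, 0.3]
position: [0.4721, -0.1341, 0.2093]
tool_rot: [-3.142, -0.0, 2.16]
force: [-0.5, 2.2, 0.8]
pos [ 0.4721 -0.1341  0.2093] rot [-3.142 -0.     2.16 ] F [-0.5  2.2  0.8] t 6.5 w -0.0 q [-0.08  0.35  0.3   1.98 -0.14  0.83  0.88]
TCP in engraver [-0.027  -0.0598  0.2093]
```

```bash
python3 -m inch '[[-0.001,0,0,0,0,0,1],[0,0,0,0,0,0,1]]'|sed -n 2,4p
python3 -m inch '[[-0.0005,0,0,0,0,0,1],[0,0,0,0,0,0,1]]'|sed -n 2,4p
```

```text
position: [0.4721, -0.1342, 0.2092]
tool_rot: [-3.141, -0.002, 2.16]
force: [-5.9, 8.4, 6.7]
position: [0.4722, -0.1342, 0.2092]
tool_rot: [-3.141, -0.003, 2.161]
force: [-8.4, 11.2, 10.0]
```

```bash
python3 -m inch '[[0.005,0,0,0,0,0,1],[0.025,0,0,0,0,0,1],[0.03,0,0,0,0,0,1],[0.03,0.03,0,0,0,0,1],[0.01,0.04,0,0,0,0,1]]'|sed -n 1,4p
python3 -m inch '[[0,0.03,0,0,0,0,1],[0,0.015,0,0,0,0,1],[0,0,0,0,0,0,1]]'|sed -n 1,4p
python3 to.py -.085 .058 .145 35
python3 - <<'E'
from h import *
v=np.load('pose.npy')
im=grab_frame("scene");cv2.imwrite('pics/s3.png',cv2.resize(im[70:230,90:330,::-1],None,fx=3,fy=3))
n=np.array([-.574,0,.819])
for h in(0,.016,.022,.028):
    P=R.from_euler('z',v[2]).apply(np.array([-.034,.058,.07])+h*n)+[v[0],v[1],0]
    print(h,(3*(proj(P,"scene")[0]-[90,70])).round(1))
grab_frame("top");print([(d['xy'],d['score']) for d in landmark_of("start_seat","top")],proj(P-0.028*0,"top"))
E
```

```text
clock: 7.35
position: [0.4745, -0.0118, 0.2098]
tool_rot: [3.141, -0.0, 2.159]
force: [0.8, -1.2, 0.7]
clock: 7.65
position: [0.5143, 0.0129, 0.209]
tool_rot: [3.141, 0.001, 2.162]
force: [-0.5, -0.0, 0.5]
pos [0.5143 0.0129 0.209 ] rot [3.141e+00 1.000e-03 2.162e+00] F [-0.5 -0.   0.5] t 7.7 w -0.0 q [-0.33  0.38  0.25  1.92 -0.12  0.85  0.57]
TCP in engraver [-0.1257  0.057   0.209 ]
shift [-0.0407  0.0009  0.064 ]
tool z target (engr) [ 0.574  0.    -0.819] turn [ 0.001  -0.6104  0.0016]
0 [381.4 328.5]
0.016 [389.2 318.6]
0.022 [392.1 314.9]
0.028 [395.1 311.1]
[([328.7, 197.0], 0.82)] [[327.17155808 200.26059887]]
```

View pics/s3.png

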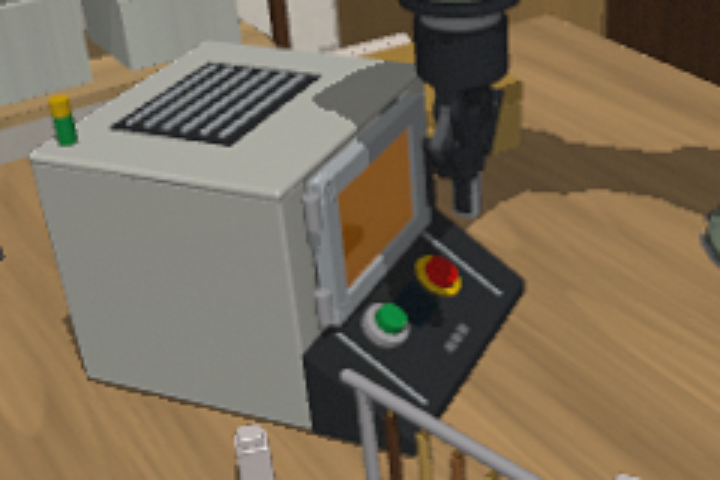

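The door is flush and staying shut, and the cap at (392,317) matches the projected model (391,316). Tilting the tool 35°.

```bash
python3 -m inch '[[0,0,0,0,-0.122,0,1],[0,0,0,0,-0.122,0,1],[0,0,0,0,-0.122,0,1],[0,0,0,0,-0.122,0,1],[0,0,0,0,-0.122,0,1]]'|sed -n 1,4p
python3 -m inch '[[0,0,0,0,0,0,1]]'|sed -n 4p
python3 to.py -.0615 .058 .1094 35
```

```text
clock: 8.3
position: [0.5124, 0.0102, 0.2093]
tool_rot: [-3.14, 0.578, 2.158]
force: [0.4, -0.2, -0.5]
force: [0.1, -0.5, -0.1]
pos [0.5112 0.0139 0.2075] rot [-3.135  0.578  2.168] F [ 0.1 -0.5 -0.1] t 8.4 w 0.0 q [-0.99  0.42  0.61  2.16  0.59  0.62 -0.32]
TCP in engraver [-0.1283  0.055   0.2075]
shift [-0.0023  0.0033  0.1186]
tool z target (engr) [ 0.574  0.    -0.819] turn [-0.0024 -0.033   0.0064]
```

```bash
python3 -m inch '[[-0.001,0.001,0.03,-0.002,-0.033,0.006,1],[-0.001,0.001,0.03,0,0,0,1],[0,0.001,0.03,0,0,0,1],[0,0,0.02,0,0,0,1],[0,0,0,0,0,0,1]]'|sed -n 1,4p
python3 to.py -.034 .058 .07 35
```

```text
clock: 8.9
position: [0.5494, -0.0437, 0.1175]
tool_rot: [-3.14, 0.607, 2.151]
force: [-0.2, 0.6, 0.1]
pos [ 0.5494 -0.0437  0.1175] rot [-3.14   0.607  2.151] F [-0.2  0.6  0.1] t 8.9 w -0.0 q [-0.85  0.68  0.66  2.17  0.68  0.31 -0.41]
TCP in engraver [-0.0592  0.0547  0.1175]
shift [0.0064 0.0036 0.0534]
tool z target (engr) [ 0.574  0.    -0.819] turn [-0.0072 -0.0036 -0.0074]
```

```bash
python3 -m inch '[[0.006,0.0036,0,-0.007,-0.004,-0.007,1],[0,0,0.01,0,0,0,1],[0,0,0.01,0,0,0,1],[0,0,0,0,0,0,1]]'|sed -n 1,4p
python3 to.py -.034 .058 .07 35
python3 - <<'E'
from h import *
im=grab_frame("scene");cv2.imwrite('pics/s4.png',cv2.resize(im[100:220,170:310,::-1],None,fx=4,fy=4,interpolation=2))
E
```

```text
clock: 9.3
position: [0.5569, -0.0446, 0.0983]
tool_rot: [3.139, 0.612, 2.162]
force: [-0.6, -0.3, -0.4]
pos [ 0.5569 -0.0446  0.0983] rot [3.139 0.612 2.162] F [-0.6 -0.3 -0.4] t 9.3 w 0.0 q [-0.85  0.75  0.67  2.17  0.7   0.24 -0.44]
TCP in engraver [-0.0542  0.0604  0.0983]
shift [-0.0003 -0.0025  0.0348]
tool z target (engr) [ 0.574  0.    -0.819] turn [0.0035 0.0011 0.0013]
```

View pics/s4.png

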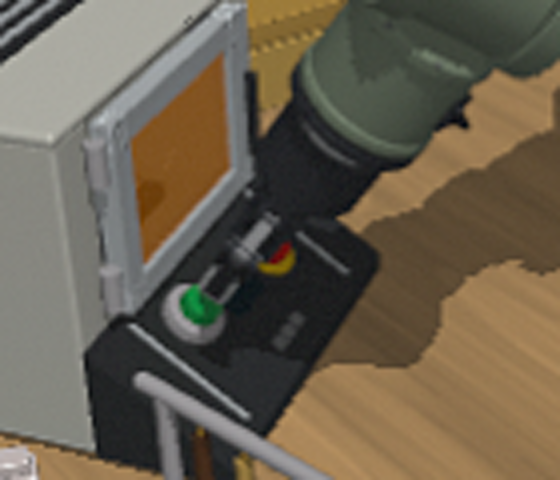

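The gripper leans back out 45° up-right in the image, with the tips just over the green cap at (200,305) and the e-stop clear of it. Feeling for the cap now.

```bash
python3 -m inch '[[0,-0.002,0.003,0,0,0,1],[0,0,0.002,0,0,0,1],[0,0,0.002,0,0,0,1]]'|sed -n 2,4p
python3 to.py -.034 .058 .07 35
python3 -m inch '[[0,0,0.002,0,0,0,1],[0,0,0.001,0,0,0,1]]'|sed -n 2,4p;python3 to.py -.034 .058 .07 35
```

```text
position: [0.5575, -0.0486, 0.0932]
tool_rot: [3.138, 0.612, 2.161]
force: [0.4, 0.2, -0.2]
pos [ 0.5575 -0.0486  0.0932] rot [3.138 0.612 2.161] F [ 0.4  0.2 -0.2] t 9.7 w 0.0 q [-0.85  0.76  0.68  2.17  0.71  0.22 -0.45]
TCP in engraver [-0.0506  0.0587  0.0932]
shift [-0.0003 -0.0008  0.0285]
tool z target (engr) [ 0.574  0.    -0.819] turn [0.0044 0.0009 0.0009]
position: [0.5585, -0.0501, 0.0906]
tool_rot: [3.138, 0.612, 2.161]
force: [-0.4, -0.2, -0.1]
pos [ 0.5585 -0.0501  0.0906] rot [3.138 0.612 2.161] F [-0.4 -0.2 -0.1] t 9.8 w 0.0 q [-0.84  0.77  0.68  2.17  0.72  0.22 -0.46]
TCP in engraver [-0.0488  0.0587  0.0906]
shift [-0.0003 -0.0008  0.0254]
tool z target (engr) [ 0.574  0.    -0.819] turn [0.0042 0.001  0.0011]
```

```bash
for i in 1 2 3; do :; done
python3 -m inch '[[0,0,0.001,0,0,0,1],[0,0,0.001,0,0,0,1]]'|sed -n '2p;4p'
python3 -m inch '[[0,0,0.001,0,0,0,1],[0,0,0.001,0,0,0,1]]'|sed -n '2p;4p'
python3 -m inch '[[0,0,0.001,0,0,0,1],[0,0,0.001,0,0,0,1]]'|sed -n '2p;4p'; python3 to.py -.034 .058 .07 35
```

```text
position: [0.5591, -0.051, 0.0891]
force: [-0.8, 1.1, 2.1]
position: [0.5597, -0.0519, 0.0874]
force: [-2.0, 2.3, 3.1]
position: [0.5604, -0.0529, 0.0858]
force: [-2.2, 2.1, 5.8]
pos [ 0.5604 -0.0529  0.0858] rot [3.138 0.612 2.161] F [-2.2  2.1  5.8] t 10.4 w 0.0 q [-0.84  0.78  0.68  2.17  0.73  0.2  -0.47]
TCP in engraver [-0.0454  0.0587  0.0858]
shift [-0.0003 -0.0008  0.0195]
tool z target (engr) [ 0.574  0.    -0.819] turn [0.0042 0.001  0.001 ]
```

```bash
python3 -m inch '[[0,0,0.001,0,0,0,1],[0,0,0.001,0,0,0,1]]'|sed -n '2p;4p'
python3 -m inch '[[0,0,0.0007,0,0,0,1],[0,0,0,0,0,0,1]]'|sed -n '2p;4p'; python3 to.py -.034 .058 .07 35
```

```text
position: [0.561, -0.0538, 0.0841]
force: [-3.3, 3.1, 6.0]
position: [0.5612, -0.0541, 0.0837]
force: [-6.0, 5.0, 11.0]
pos [ 0.5612 -0.0541  0.0837] rot [3.138 0.612 2.161] F [-6.  5. 11.] t 10.8 w -0.0 q [-0.83  0.79  0.68  2.17  0.74  0.2  -0.48]
TCP in engraver [-0.044   0.0588  0.0837]
shift [-0.0003 -0.0008  0.0169]
tool z target (engr) [ 0.574  0.    -0.819] turn [0.0043 0.001  0.001 ]
```

The force is 13 N, above the 8 N bottoming force, and the travel is about 8 mm, so the button is fully down. Holding for about a second, then releasing.

```bash
python3 -m inch '[[0,0,0.0002,0,0,0,1],[0,0,0,0,0,0,1],[0,0,0,0,0,0,1],[0,0,0,0,0,0,1],[0,0,0,0,0,0,1]]'|sed -n '2p;4p'
python3 -m inch '[[0,0,0,0,0,0,1],[0,0,0,0,0,0,1],[0,0,0,0,0,0,1],[0,0,0,0,0,0,1],[0,0,0,0,0,0,1]]'|sed -n '2p;4p'
python3 -m inch '[[0,0,-0.005,0,0,0,1],[0,0,-0.01,0,0,0,1],[0,0,-0.02,0,0,0,1],[0,0,-0.03,0,0,0,1],[0,0,-0.04,0,0,0,1]]'|sed -n '2p;4p'
python3 -m inch '[[0,0,-0.02,0,0,0,1],[0,0,0,0,0,0,1],[0,0,0,0,0,0,1],[0,0,0,0,0,0,1]]'|sed -n '1,4p'
python3 - <<'E'
from h import *
im=grab_frame("scene");cv2.imwrite('pics/s5.png',cv2.resize(im[70:350,90:430,::-1],None,fx=2,fy=2,interpolation=2))
E
```

```text
position: [0.5612, -0.0541, 0.0836]
force: [-8.3, 6.0, 15.7]
position: [0.5613, -0.0541, 0.0836]
force: [-7.9, 7.0, 15.5]
position: [0.5265, -0.0046, 0.1699]
force: [0.2, 0.7, 0.5]
clock: 12.75
position: [0.5208, 0.0046, 0.1852]
tool_rot: [3.139, 0.612, 2.161]
force: [-0.1, -0.9, -0.2]
```

View pics/s5.png

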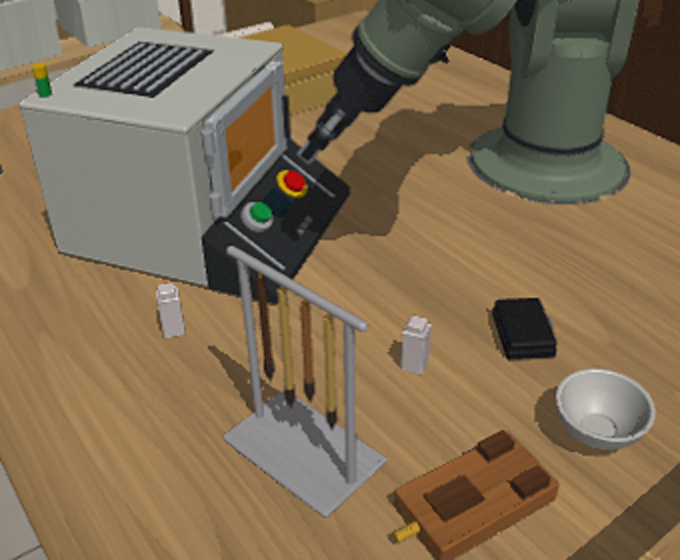

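The door is flush (240,140), the green button is up (260,212), the e-stop is up (292,182), the gripper is clear and nothing around the machine has moved. Handing in.

```bash
python3 -c "
from workcell import bot;print(bot.job_done())"
```

```text
the job is handed in; nothing more can be done
None
```

I shut the door onto its catch, held the start button fully down for just over a second at about 19 N, let it come right up and handed the job in; no verdict was returned, but the last picture shows the door flush, both buttons up and nothing around the machine moved.

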